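# Push a row of relays home in the test jig and close the keeper

### The arm

A 6-joint arm with a two-finger parallel gripper is mounted at the origin on the work surface. World frame = base frame: x ahead of the robot, y to its left, z up, the work surface at z = 0. Lengths are in m, angles in rad, forces in N, time in s.
With the tool pointing down it reaches from about 0.325 to 0.9 m from the base axis. Payload 3.5 kg.
Tool frame: the origin (TCP) lies on the centre line of the jaws, within the pads' length; the fingertips stand 11 mm ahead of it and the grasp point (between the pads) lies 8 mm behind it; z points along the fingers, y is the direction in which the jaws open and shut (so a half turn about z gives the same grasp; the last joint's range is limited). The gripper opens to 85 mm and grips with 20 to 120 N. Pads are 22 mm wide; open, the fingers measure 114 mm over their backs; the gripper's body (76 mm by 85 mm) begins 54 mm behind the grasp point. The pads swing forward as they close: fully open they stand 13 mm farther back than shut.
Start: joints at [-1.31, 0.276, -0.026, 1.268, 0, 1.467], TCP at [0.222, -0.584, 0.242] pointing down, gripper open.
Joint ranges: [-3.12, 3.12], [-0.85, 1.88], [-1.08, 1.24], [-1.95, 2.15], [-1.57, 1.53], [-3.14, 3.14]. Speed limits (rad/s): [2.57, 2.57, 3.14, 3.14, 3.14, 3.14].

### API

Orientations are given as a rotation vector (axis times angle).
In Python, from plant import bot gives the robot as it stands.
- The arm moves only by the tool play_rows, never from a script. Its argument "motion" is a list that holds one entry, the list of rows, each a list of 6 numbers: the shift along the tool's x, y, z in m, then the turn, a rotation vector about the tool's x, y, z in rad. In form: [[[x, y, z, wx, wy, wz], ...]]. A call has 1 to 8 rows; each row shifts and turns the commanded pose from where the row before left it, along the tool's axes as they then stand; what a row does not reach is not made up. A row lasts 1/12 s, in which the tool goes at most 41.7 mm and 7.16 degrees, less where a joint would pass 70% of its speed; a pose out of reach is approached as far as the arm can. A call with a gripper value outside its range is refused whole. "hand" is the finger opening in m, from 0 to 0.0854, set as the call begins (left out, the last holds). The fingers move at their own pace and stop on an object; "newtons" is the grip in N (left out, the last holds). Time passes only in rows, so rows that do not move let the fingers close. It gives the time, the measured TCP pose, the force and the opening at its end, in the units of the state.
- bot.read_state(): the state, without advancing time (a new reading comes with each control period).
- bot.get_image(name): name is "side" or "top" or "wrist"; returns the picture (384x512x3 uint8, blue, green, red); there is no depth.
- bot.get_calibration(name): a dict with "vfov" (degrees; the focal length in pixels is half the picture's height over the tangent of half this angle, whatever the lens; pixels are square), "cx", "cy" (the principal point, pixels), "rvec" (rotation vector, rad) and "tvec" (3), from world to camera coordinates, as OpenCV has them. Camera axes: x right, y down, z forward; pixel columns grow to the right and rows downward; lengths in m; the calibration is good to about 2 mm. A picture is of the moment at which its call begins: read the wrist's pose just before it. get_calibration takes no time and is no camera call; for the wrist camera it gives the pose at the moment of the call.
- bot.job_done(): hands the job in, once; it reports no verdict.
The state is a dict: "time_s": time; "q": joint angles; "joint_vel": joint speeds; "joint_torque": joint torques, N m; "tool_pos": TCP position; "tool_rot": TCP orientation; "ft_force": force on the tool from outside, world axes, zero at the start; "ft_torque": the same for the moment, N m; "width": finger opening in m.
Only numpy, scipy, OpenCV 4.12 (cv2) and the standard library are available. Lean on these libraries where they do the work, as an engineer would, in place of code of your own. Each camera call takes 0.05 s, during which the arm holds its last target. There are 200 camera calls.

### The job

Push the row of four relays along the test jig's track as one train, pushing only on the rearmost relay and keeping the row closed up, until it sits fully home against the end stop. Then push the jig's sliding keeper fully in across the track behind the row, and move the hand clear. Do not lift any relay, and leave everything else on the bench where it is.

Things in the scene. Friction and masses are not known exactly. Their poses are not given: they have to be found in the camera images.
- jig: Aluminium jig fixed to the bench, a straight track 270 mm long, 58 mm wide. Origin at bench level on the track's centre line; x along the track to the end stop, z up, y to the keeper's side. Track floor 6 mm above the bench. The two guide walls are 7 mm thick, reach 16 mm above the bench and leave a channel 41.5 mm wide. Its rear end, at x = -130 mm, is open.
- end_stop (a point): Middle of the end stop's face, jig x = +115 mm, at track floor level (6 mm above the bench). The stop is a block 22 mm thick across the track, its top 46 mm above the bench (two screw heads on it reach 50 mm).
- keeper_guide (a point): Middle of the fixed guide block the keeper slides in, at bench level beside the track: it covers jig x = -30 to +6 mm, y = 28 to 45 mm and is 38 mm high.
- keeper (a joint): Travel of the steel keeper, m: 0 = out (start), 0.036 = fully in. Slides level towards the jig's -y; friction of about 2 N, no spring. Its blade (jig x = -16 to -8 mm, 18 to 32 mm above the bench) ends 26 mm short of the track's centre line when out, 10 mm past it when in. It passes 3 mm behind a row that is home and is blocked by a row that is not.
- keeper_tab (a point): Centre of the outer face of the keeper's upright push tab, 25 mm above the bench; the tab is a steel plate 40 mm wide along the track, 8 mm thick, from 5 to 43 mm above the bench. At 0 it lies at jig x = -12 mm, y = +90 mm; push it from outside towards the track (jig -y). Moves with the keeper.
- relay_a: Black plastic relay, the first of the row, nearest the end stop. A block 30 mm long along the track, 40 mm wide, 36 mm high with four brass pins 5 mm long on top, about 60 g, loose in the track. Origin at the centre of its underside, z up, x towards the end stop. The four are alike and start touching one another, 40 to 90 mm short of the stop; when home its origin is at jig x = 100 mm.
- relay_b: Black plastic relay, second of the row. A block 30 mm long along the track, 40 mm wide, 36 mm high with four brass pins 5 mm long on top, about 60 g, loose in the track. Origin at the centre of its underside, z up, x towards the end stop. The four are alike and start touching one another, 40 to 90 mm short of the stop; when home its origin is at jig x = 70 mm.
- relay_c: Black plastic relay, third of the row. A block 30 mm long along the track, 40 mm wide, 36 mm high with four brass pins 5 mm long on top, about 60 g, loose in the track. Origin at the centre of its underside, z up, x towards the end stop. The four are alike and start touching one another, 40 to 90 mm short of the stop; when home its origin is at jig x = 40 mm.
- relay_d: Black plastic relay, the rearmost of the row, farthest from the end stop: the one to push. A block 30 mm long along the track, 40 mm wide, 36 mm high with four brass pins 5 mm long on top, about 60 g, loose in the track. Origin at the centre of its underside, z up, x towards the end stop. The four are alike and start touching one another, 40 to 90 mm short of the stop; when home its origin is at jig x = 10 mm.
- spare_relay: A fifth, identical relay standing loose on the bench beside the jig; not part of the job. Origin at the centre of its underside.
- solder_reel: Metal reel of 52 mm diameter, 40 mm high, standing on the bench; bystander. Origin at the centre of its underside.
- screwdriver: Screwdriver lying on the bench, 170 mm long; bystander.
- tweezers: Steel tweezers lying on the bench, about 135 mm long; bystander.
- board: Green circuit board 60 x 100 mm with two black parts, 31 mm high in all; bystander. Origin at the centre of its underside.
- flux_bottle: Small bottle, 38 mm diameter, 90 mm high; bystander. Origin at the centre of its underside.
- cleaner_pot: Dark steel pot, 68 mm diameter, 45 mm high; bystander. Origin at the centre of its underside.
- parts_tray: Grey divided tray 100 x 130 x 28 mm; bystander. Origin at the centre of its underside.
Things that resemble listed ones, but are neither listed nor needed, are in the scene too. Leave any purple look-alike of the relay_d alone. Leave any green look-alike of the relay_b alone.

How it is judged:
On the way, in this order (a step that is already met when the one before it is completed fails the run):
1. the row of four relays is home against the end stop, with the keeper still out (x of relay_a in the frame of jig between 0.097 and 0.103 m and z of each of relay_a, relay_b, relay_c, relay_d in the frame of jig below 0.009 m and angle between each of relay_a, relay_b, relay_c, relay_d's own z axis and vertical below 0.1 rad and x of relay_b in the frame of jig between 0.067 and 0.073 m and x of relay_c in the frame of jig between 0.037 and 0.043 m and x of relay_d in the frame of jig between 0.007 and 0.013 m and value of joint keeper below 0.008 m), for 0.2 s.
2. the keeper is pushed in behind the row (x of relay_a in the frame of jig between 0.097 and 0.103 m and z of each of relay_a, relay_b, relay_c, relay_d in the frame of jig below 0.009 m and angle between each of relay_a, relay_b, relay_c, relay_d's own z axis and vertical below 0.1 rad and x of relay_b in the frame of jig between 0.067 and 0.073 m and x of relay_c in the frame of jig between 0.037 and 0.043 m and x of relay_d in the frame of jig between 0.007 and 0.013 m and value of joint keeper above 0.032 m), for 0.2 s.
At the end, for the whole second after the job is handed in: All four relays stand upright in the track (tilt under 0.1 rad, underside within 3 mm of the track floor), each within 3 mm of its home position against the end stop and at rest, and the keeper is in to at least 32 of its 36 mm (all of step 2 and linear speed of each of relay_a, relay_b, relay_c, relay_d below 0.01 m/s); the robot touches nothing.
It fails at once if a relay of the row is lifted more than 6 mm off the track floor (z of any of relay_a, relay_b, relay_c, relay_d in the frame of jig above 0.012 m).
It fails at once if a relay of the row is tipped by more than 0.3 rad (angle between any of relay_a, relay_b, relay_c, relay_d's own z axis and vertical above 0.3 rad).
It fails at once if the robot touches a relay of the row other than the rearmost (contact force between any of the fingers, the arm and relay_a above 0.5 N or contact force between any of the fingers, the arm and relay_b above 0.5 N or contact force between any of the fingers, the arm and relay_c above 0.5 N).
It fails at once if the row comes apart: a gap of more than 8 mm between neighbours (distance between relay_a and relay_b above 0.038 m or distance between relay_b and relay_c above 0.038 m or distance between relay_c and relay_d above 0.038 m).
It fails at once if another thing on the bench is moved by more than 15 mm (distance of any of spare_relay, solder_reel, screwdriver, tweezers, board, flux_bottle, cleaner_pot, parts_tray from where it was at the start of the episode above 0.015 m).
It also fails if it takes over 43 s, if anything falls off the work surface, if the arm or the gripper's body presses on something with over 40 N, if the wrist force passes 120 N, or if a joint passes its speed limit or range.

## Working session

There is one attempt and no reset: what is moved stays moved. The work goes in short steps, Python scripts to look and compute and a tool call to move; the robot and the scene stay as the last step left them, time stands still between calls to the robot, and variables do not carry over. Pictures are saved under pics/ and viewed, about 8 in all and at most 12, crops included, and the job is handed in when it is done.

Besides the shell and the picture viewer there is one more tool, called by a JSON object that holds its "api" and its "payload", one argument or row to a line. play_rows: Moves the arm, as the interface text tells. Its arguments: {"type":"object","properties":{"motion":{"type":"array","items":{"type":"array","items":{"type":"array","items":{"type":"number"}}}},"hand":{"type":"number"},"newtons":{"type":"number"}},"required":["motion"]}

```bash
mkdir -p pics; ls
cat > h.py <<'E'
import numpy as np, cv2
from plant import bot
def cam(n):
    c=bot.get_calibration(n); R=cv2.Rodrigues(np.array(c['rvec'],float))[0]; t=np.array(c['tvec'],float).ravel()
    f=192/np.tan(np.radians(c['vfov'])/2); K=np.array([[f,0,c['cx']],[0,f,c['cy']],[0,0,1]]); return K,R,t
def toplane(n,px,z):
    K,R,t=cam(n); d=R.T@np.linalg.inv(K)@np.array([px[0],px[1],1.]); o=-R.T@t
    return o+d*(z-o[2])/d[2]
def proj(n,p):
    K,R,t=cam(n); q=K@(R@np.array(p,float)+t); return q[:2]/q[2]
E
python3 - <<'E'
from h import *
for n in("top","side"):
    im=bot.get_image(n); cv2.imwrite(f"pics/{n}0.png",im)
    print(n,bot.get_calibration(n), toplane(n,(256,192),0))
s=bot.read_state();print(s)
a=cv2.imread("pics/top0.png");cv2.imwrite("pics/top0b.png",cv2.resize(a,(800,600),interpolation=cv2.INTER_CUBIC))
E
```

```text
pics
top {'vfov': 52.68799977239672, 'cx': 262.29269751813194, 'cy': 194.5282845246903, 'rvec': array([ 2.16442505, -2.16950098,  0.08421301]), 'tvec': array([0.01855887, 0.60407997, 0.90967574])} [0.61310736 0.03324061 0.        ]
side {'vfov': 51.300771123545445, 'cx': 255.02134401067724, 'cy': 192.5868679385701, 'rvec': array([ 0.28232328, -2.61250257,  1.48219007]), 'tvec': array([0.59047416, 0.11482559, 1.11537921])} [ 0.6269175 -0.1073744  0.       ]
{'time_s': 0.1, 'q': array([-1.31040290e+00,  2.77074332e-01, -2.77321994e-02,  1.26799958e+00,
       -2.60969114e-05,  1.46739005e+00]), 'joint_vel': array([-8.33395393e-04, -8.94153161e-04,  2.92062199e-03, -2.24798676e-03,
       -9.01165619e-04,  1.11734405e-05]), 'joint_torque': array([-1.32010473e-04, -4.46706498e+01,  2.96129680e+01,  8.43857619e-03,
       -1.67701392e-04,  8.39715764e-08]), 'tool_pos': array([ 0.2221972 , -0.58344421,  0.24126613]), 'tool_rot': array([-3.08779344e+00, -5.67947057e-01,  2.88230518e-04]), 'ft_force': array([ 0.94533572,  0.0811757 , -0.04944393]), 'ft_torque': array([ 0.04088435, -0.00089197, -0.02411859]), 'width': 0.08523643409253162}
```

View pics/top0b.png

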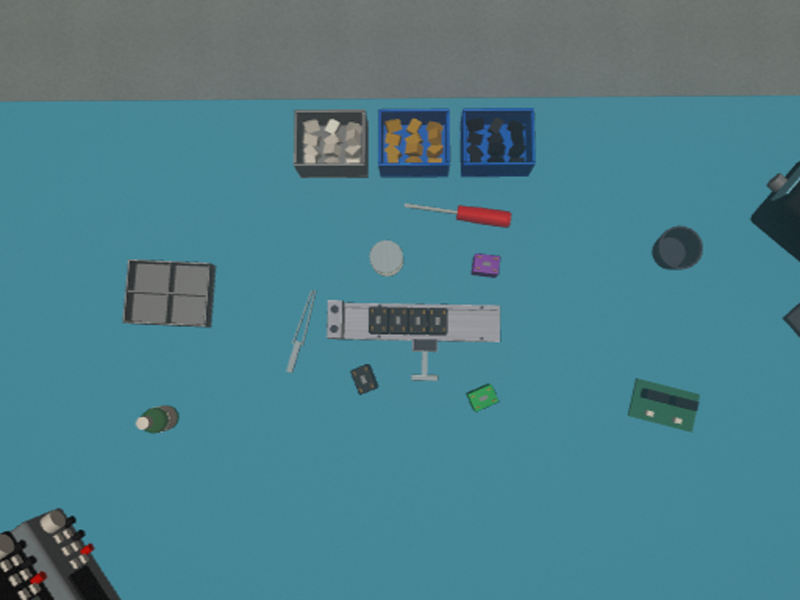

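View pics/side0.png

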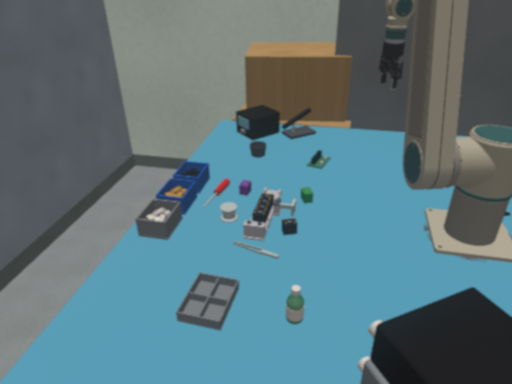

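The top view (800 px scale) shows the jig at (413,321). The end stop is on the left at (335,320), so jig x is about world +y. The row runs from 378 to 438, so relay_d is at (438,320), and the keeper tab is at (425,378).

Things that could be taken for relay_d:
- spare relay (364,379)
- purple look-alike (486,265)
- green look-alike (483,397)
- relays a–c

By the description I choose the rightmost black block in the track. I'll measure it and check it in a crop.

Run:
```python
from h import *
im=cv2.imread("pics/top0.png")
c=im[180:265,200:330]; cv2.imwrite("pics/crop.png",cv2.resize(c,None,fx=6,fy=6,interpolation=cv2.INTER_CUBIC))
hsv=cv2.cvtColor(im,cv2.COLOR_BGR2HSV); bgr=im.astype(int)
roi=np.zeros(im.shape[:2],np.uint8); roi[185:260,200:330]=1
m=((hsv[...,1]<70)&(hsv[...,2]>90)&(roi>0)).astype(np.uint8)
for name,mm in(("grey",m),("dark",((hsv[...,2]<75)&(roi>0)).astype(np.uint8))):
    for k in cv2.findContours(mm,cv2.RETR_EXTERNAL,cv2.CHAIN_APPROX_NONE)[0]:
        if cv2.contourArea(k)<25: continue
        r=cv2.minAreaRect(k); print(name,np.round(cv2.boxPoints(r),1).tolist(),cv2.contourArea(k))
```

```text
grey [[208.0, 241.10000610351562], [209.5, 191.6999969482422], [319.70001220703125, 195.10000610351562], [318.20001220703125, 244.39999389648438]] 2607.0
dark [[224.0, 236.6999969482422], [235.8000030517578, 232.3000030517578], [241.5, 247.60000610351562], [229.6999969482422, 252.0]] 176.5
dark [[236.0, 213.0], [236.0, 196.0], [284.0, 196.0], [284.0, 213.0]] 738.5
```

View pics/crop.png

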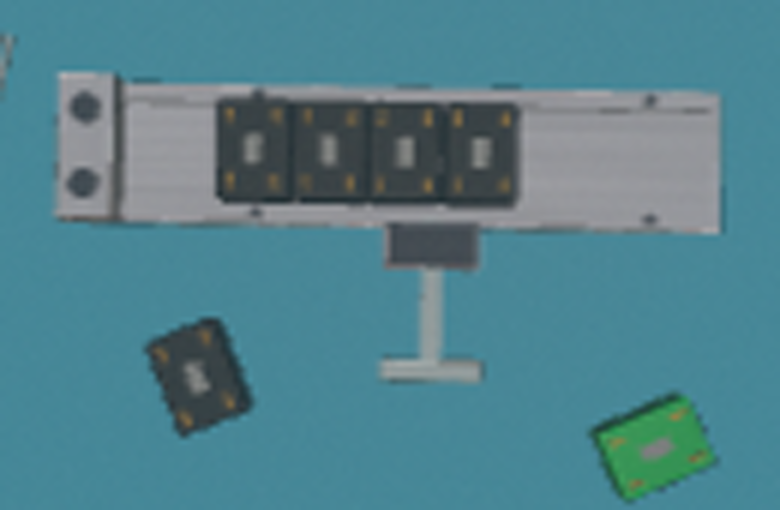

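The crop confirms it: four black relays sit in the track, with the rearmost at crop (480,152) and its rear face at u≈518. The keeper tab's outer edge is at about (430,380). I'll fix the jig frame from the wall and stop edges.

Run:
```python
from h import *
def P(u,v,z): return toplane("top",((u+.5)/6-.5+200,(v+.5)/6-.5+180),z)
fr=P(720,94,.016);nr=P(720,233,.016);fl=P(124,85,.016);nl=P(122,222,.016)
sf=P(115,75,.046);sn=P(113,218,.046); bk=(P(58,72,.046)+P(56,217,.046))/2
ax=(fl-fr)/np.linalg.norm(fl-fr)+(nl-nr)/np.linalg.norm(nl-nr); ax/=np.linalg.norm(ax)
ay=np.array([-ax[1],ax[0],0])
rear=(fr+nr)/2; stop=(sf+sn)/2
print("ax",ax,"yaw",np.degrees(np.arctan2(ax[1],ax[0])))
print("len rear->stop(245)",(stop-rear)@ax,"rear->back(267)",(bk-rear)@ax,"width58",(nr-fr)@ay,(nl-fl)@ay)
o=((stop-ax*.115)+(rear+ax*.130))/2; o[2]=0
off=np.mean([(p-o)@ay for p in(fr,nr,fl,nl)]); o=o+ay*off
print("origin",o)
J=lambda p:np.round(((p-o)@ax,(p-o)@ay),4)
print("relay d rear face", J(P(518,152,.042)),"a front",J(P(217,150,.042)))
print("tab outer",J(P(380,381,.043)),J(P(482,384,.043)),"spare",J(P(199,377,.036)),"green",J(P(655,447,.036)))
np.savez("jig.npz",o=o,ax=ax,ay=ay)
for q in [(-.10,0),(-.10,-.0),(-.012,.12),(-.012,.09)]: print(q,o+ax*q[0]+ay*q[1])
from scipy.spatial.transform import Rotation as Rr
print(Rr.from_rotvec(bot.read_state()['tool_rot']).as_matrix().round(3))
```

```text
ax [0.01936252 0.99981253 0.        ] yaw 88.890540144007
len rear->stop(245) 0.2428980991822793 rear->back(267) 0.26549108642241026 width58 0.05654569573960732 0.05598207390701149
origin [0.57727405 0.00664351 0.        ]
relay d rear face [-0.0457 -0.0015] a front [ 0.0735 -0.0003]
tab outer [0.0073 0.0894] [-0.0327  0.0899] spare [0.079  0.0894] green [-0.1013  0.1134]
(-0.1, 0) [ 0.57533779 -0.09333775  0.        ]
(-0.1, -0.0) [ 0.57533779 -0.09333775  0.        ]
(-0.012, 0.12) [ 0.45706419 -0.00303074  0.        ]
(-0.012, 0.09) [ 0.48705857 -0.00361162  0.        ]
[[ 0.935  0.356 -0.001]
 [ 0.356 -0.935  0.002]
 [ 0.    -0.002 -1.   ]]
```

The jig frame fits well: the tab comes out at (-12.7, 90) mm and the rear face of d at -45.7. I'll close the fingers and turn so tool x lies along jig x.

{"api": "play_rows", "payload": {
  "motion": [
    [[0,0,0,0,0,-0.1187],[0,0,0,0,0,-0.1187],[0,0,0,0,0,-0.1187],[0,0,0,0,0,-0.1187],[0,0,0,0,0,-0.1187],[0,0,0,0,0,-0.1187],[0,0,0,0,0,-0.1187],[0,0,0,0,0,-0.1187]]
  ],
  "hand": 0,
  "newtons": 40
}}

```text
time_s: 0.77
tool_pos: [0.2223, -0.5836, 0.2416]
tool_rot: [-2.482, -1.924, -0.001]
ft_force: [-0.5, -0.3, 0.6]
width: -0.0002
```

{"api": "play_rows", "payload": {
  "motion": [
    [[0,0,0,0,0,-0.1187],[0,0,0,0,0,-0.1187],[0.0285,0.019,0,0,0,0],[0.0285,0.019,0,0,0,0],[0.0285,0.019,0,0,0,0],[0.0285,0.019,0,0,0,0],[0.0285,0.019,0,0,0,0],[0.0285,0.019,0,0,0,0]]
  ]
}}

```text
time_s: 1.43
tool_pos: [0.3402, -0.4137, 0.2418]
tool_rot: [-2.243, -2.198, -0.0]
ft_force: [0.2, -0.4, -0.1]
width: 0.0001
```

{"api": "play_rows", "payload": {
  "motion": [
    [[0.0285,0.019,0,0,0,0],[0.0285,0.019,0,0,0,0],[0.0285,0.019,0,0,0,0],[0.0285,0.019,0,0,0,0],[0.0285,0.019,0,0,0,0],[0.0285,0.019,0,0,0,0]]
  ]
}}

```text
time_s: 1.93
tool_pos: [0.4575, -0.245, 0.2419]
tool_rot: [-2.243, -2.198, 0.0]
ft_force: [0.1, -0.1, -0.5]
width: -0.0001
```

```bash
cat > w.py <<'E'
from h import *
from scipy.spatial.transform import Rotation as Rr
g=np.load("jig.npz")
def where():
    s=bot.read_state(); p=s['tool_pos']-g['o']; R=Rr.from_rotvec(s['tool_rot']).as_matrix()
    print("t",round(s['time_s'],2),"jig",np.round([p@g['ax'],p@g['ay'],p[2]],4),"w",round(s['width'],4),"toolx yaw",np.degrees(np.arctan2(R[1,0],R[0,0])).round(2),"z",R[:,2].round(3),"F",s['ft_force'].round(1))
E
python3 -c "
from w import *
where()"
```

```text
t 1.93 jig [-0.2539  0.1148  0.2419] w -0.0001 toolx yaw 88.85 z [-0.001  0.    -1.   ] F [ 0.1 -0.1 -0.5]
```

{"api": "play_rows", "payload": {
  "motion": [
    [[0.028,0.0191,0.02,0,0,0],[0.028,0.0191,0.02,0,0,0],[0.028,0.0191,0.02,0,0,0],[0.028,0.0191,0.02,0,0,0],[0.028,0.0191,0.02,0,0,0],[0.028,0.0191,0.02,0,0,0],[0,0,0,0,0,0]]
  ]
}}

```text
time_s: 2.52
tool_pos: [0.5747, -0.0759, 0.1175]
tool_rot: [-2.233, -2.2, 0.002]
ft_force: [-1.1, -0.7, 0.2]
width: -0.0
```

Run:
```python
from w import *
where()
im=bot.get_image("wrist")
for jx,jy,z in [(-.0457,-.02,.042),(-.0457,.02,.042),(-.13,-.029,.016),(-.13,.029,.016)]:
    p=g['o']+g['ax']*jx+g['ay']*jy; p[2]=z; q=proj("wrist",p); print(q)
    if abs(q).max()<2000: cv2.circle(im,tuple(int(v) for v in q),4,(0,0,255),1)
cv2.imwrite("pics/w1.png",im)
```

```text
t 2.52 jig [-0.0826  0.001   0.1175] w -0.0 toolx yaw 89.16 z [-0.005  0.004 -1.   ] F [-1.1 -0.7  0.2]
[291.89187117 149.55778249]
[233.69683337 149.25041588]
[295.95115178 241.24244459]
[228.05031838 240.80069717]
```

View pics/w1.png

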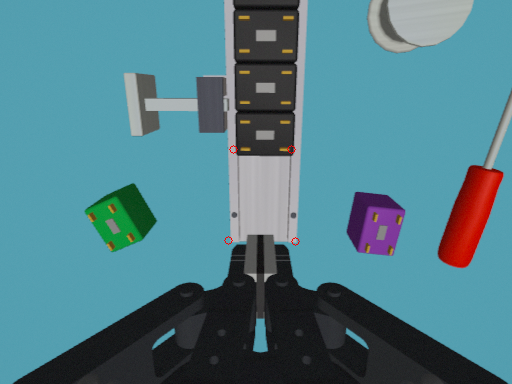

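The wrist view agrees: the rearmost relay is at (265,134), with its rear edge at row ~154 against 149 predicted. The track centre is at column ~266 against 263, so I'll shift 2 mm towards jig -y. The path behind the row is clear, so I'll descend.

{"api": "play_rows", "payload": {
  "motion": [
    [[0,0.002,0.02,0,0,0],[0,0,0.02,0,0,0],[0,0,0.02,0,0,0],[0,0,0.01,0,0,0],[0,0,0.008,0,0,0],[0,0,0.007,0,0,0],[0,0,0,0,0,0],[0,0,0,0,0,0]]
  ]
}}

```text
time_s: 3.23
tool_pos: [0.5774, -0.0814, 0.0378]
tool_rot: [2.244, 2.198, 0.0]
ft_force: [0.1, -0.3, -0.3]
width: -0.0002
```

Run:
```python
from w import *
where()
im=bot.get_image("side"); cv2.imwrite("pics/s2.png",cv2.resize(im[150:270,190:350],None,fx=5,fy=5,interpolation=cv2.INTER_CUBIC))
```

```text
t 3.23 jig [-0.0881 -0.0018  0.0378] w -0.0002 toolx yaw 88.83 z [ 0. -0. -1.] F [ 0.1 -0.3 -0.3]
```

View pics/s2.png

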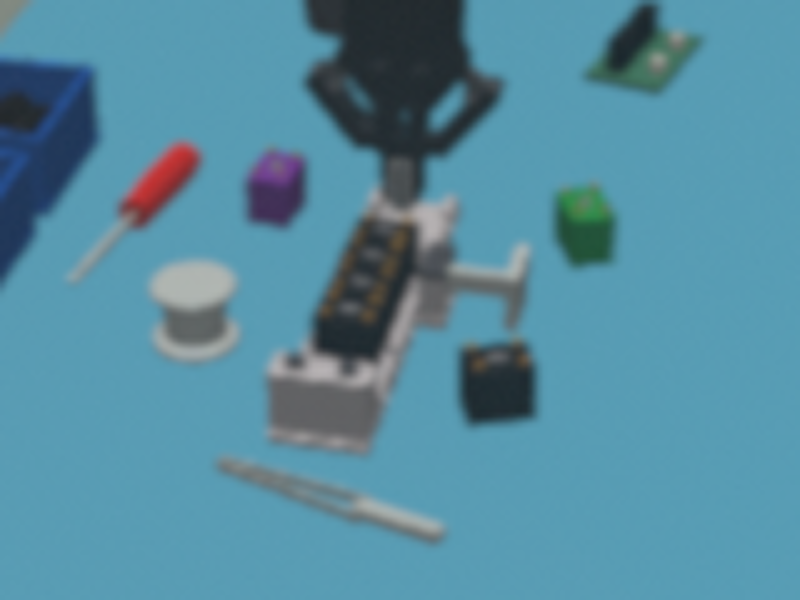

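The fingers are in line behind the row at (400,180), with the keeper clear. I'll go down a little more and approach.

{"api": "play_rows", "payload": {
  "motion": [
    [[0,0,0.005,0,0,0],[0,0,0.005,0,0,0],[0.004,0,0,0,0,0],[0.005,0,0,0,0,0],[0.005,0,0,0,0,0],[0.004,0,0,0,0,0],[0.003,0,0,0,0,0],[0.002,0,0,0,0,0]]
  ]
}}

```text
time_s: 3.95
tool_pos: [0.5776, -0.0574, 0.0274]
tool_rot: [2.243, 2.2, 0.0]
ft_force: [0.1, 0.6, -0.4]
width: 0.0001
```

{"api": "play_rows", "payload": {
  "motion": [
    [[0.002,0,0,0,0,0],[0.002,0,0,0,0,0],[0.002,0,0,0,0,0],[0.002,0,0,0,0,0],[0.002,0,0,0,0,0],[0.002,0,0,0,0,0],[0.002,0,0,0,0,0],[0.002,0,0,0,0,0]]
  ]
}}

```text
time_s: 4.62
tool_pos: [0.578, -0.0421, 0.0273]
tool_rot: [2.244, 2.199, -0.0]
ft_force: [0.0, -0.7, 0.2]
width: 0.0004
```

Run:
```python
from w import *
where()
im=bot.get_image("wrist"); cv2.imwrite("pics/w3.png",im)
```

```text
t 4.62 jig [-0.0488 -0.0016  0.0273] w 0.0004 toolx yaw 88.84 z [ 0. -0. -1.] F [ 0.  -0.7  0.2]
```

View pics/w3.png

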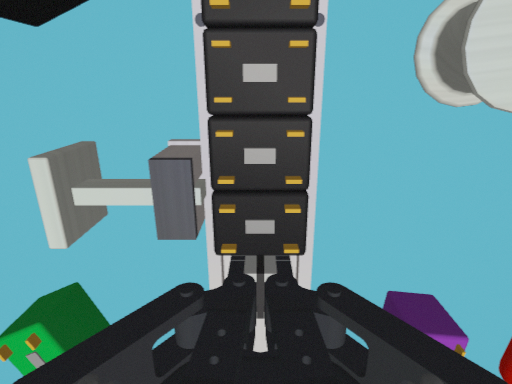

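The fingers are centred on relay_d's rear face (row ~255), the row is closed up, and a light -0.7 N shows contact. I'll keep pushing.

{"api": "play_rows", "payload": {
  "motion": [
    [[0.002,0,0,0,0,0],[0.002,0,0,0,0,0],[0.002,0,0,0,0,0],[0.002,0,0,0,0,0],[0.002,0,0,0,0,0],[0.002,0,0,0,0,0],[0.002,0,0,0,0,0],[0.002,0,0,0,0,0]]
  ]
}}

```text
time_s: 5.33
tool_pos: [0.5782, -0.0259, 0.0273]
tool_rot: [2.243, 2.199, -0.0]
ft_force: [-0.3, -1.6, 0.6]
width: 0.0002
```

{"api": "play_rows", "payload": {
  "motion": [
    [[0.002,0,0,0,0,0],[0.002,0,0,0,0,0],[0.002,0,0,0,0,0],[0.002,0,0,0,0,0],[0.001,0,0,0,0,0],[0.001,0,0,0,0,0],[0.001,0,0,0,0,0]]
  ]
}}

```text
time_s: 5.92
tool_pos: [0.5785, -0.0151, 0.0274]
tool_rot: [2.243, 2.199, -0.0]
ft_force: [-0.7, -2.1, 0.3]
width: 0.0002
```

{"api": "play_rows", "payload": {
  "motion": [
    [[0.001,0,0,0,0,0],[0.001,0,0,0,0,0],[0.001,0,0,0,0,0]]
  ]
}}

```text
time_s: 6.17
tool_pos: [0.5785, -0.0121, 0.0274]
tool_rot: [2.244, 2.199, 0.0]
ft_force: [-0.7, -2.5, 1.5]
width: 0.0
```

{"api": "play_rows", "payload": {
  "motion": [
    [[0.001,0,0,0,0,0],[0.001,0,0,0,0,0],[0,0,0,0,0,0]]
  ]
}}

```text
time_s: 6.42
tool_pos: [0.5786, -0.0106, 0.0274]
tool_rot: [2.243, 2.198, -0.002]
ft_force: [-0.6, -4.4, 0.3]
width: -0.0002
```

{"api": "play_rows", "payload": {
  "motion": [
    [[0.0005,0,0,0,0,0],[0.0005,0,0,0,0,0],[0,0,0,0,0,0]]
  ]
}}

```text
time_s: 6.67
tool_pos: [0.5786, -0.0106, 0.0274]
tool_rot: [2.243, 2.196, -0.004]
ft_force: [-0.5, -7.0, 1.2]
width: 0.0002
```

{"api": "play_rows", "payload": {
  "motion": [
    [[0.0005,0,0,0,0,0],[0.0005,0,0,0,0,0],[0,0,0,0,0,0]]
  ]
}}

```text
time_s: 6.92
tool_pos: [0.5786, -0.0106, 0.0274]
tool_rot: [2.242, 2.195, -0.007]
ft_force: [-0.8, -9.8, 1.2]
width: -0.0002
```

The TCP has stalled at y=-0.0106 with the force climbing to 9.8 N, so the row is against the stop. I'll back off straight, then rise.

{"api": "play_rows", "payload": {
  "motion": [
    [[-0.001,0,0,0,0,0],[-0.002,0,0,0,0,0],[-0.006,0,0,0,0,0],[-0.01,0,0,0,0,0],[-0.01,0,0,0,0,0],[0,0,-0.02,0,0,0],[0,0,-0.03,0,0,0],[0,0,-0.035,0,0,0]]
  ]
}}

```text
time_s: 7.58
tool_pos: [0.5757, -0.0375, 0.1109]
tool_rot: [-2.241, -2.195, 0.004]
ft_force: [-0.1, -0.9, 0.0]
width: 0.0002
```

{"api": "play_rows", "payload": {
  "motion": [
    [[0,-0.02,0,0,0,0],[0,-0.03,0,0,0,0],[0,-0.03,0,0,0,0],[0,-0.03,0,0,0,0],[0,-0.02,0,0,0,0],[0,0,0,0,0,0],[0,0,0,0,0,0]]
  ]
}}

```text
time_s: 8.17
tool_pos: [0.447, -0.0347, 0.1122]
tool_rot: [-2.244, -2.198, -0.001]
ft_force: [0.6, 0.4, 0.6]
width: -0.0
```

Run:
```python
from w import *
where()
a=bot.get_image("wrist");b=bot.get_image("top")
b=cv2.resize(b[180:265,200:330],None,fx=4,fy=4,interpolation=cv2.INTER_CUBIC)
cv2.imwrite("pics/c4.png",np.vstack([cv2.resize(a[:200],None,fx=1,fy=1),cv2.copyMakeBorder(b,0,0,0,0,0)[:,:512]]))
```

```text
t 8.17 jig [-0.0439  0.1295  0.1122] w -0.0 toolx yaw 88.81 z [-0.     0.001 -1.   ] F [0.6 0.4 0.6]
```

View pics/c4.png

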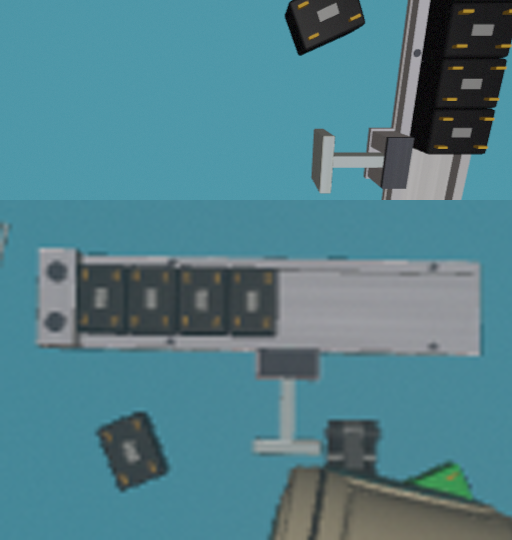

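The row sits against the stop with no gaps (crop 78–277), and the keeper is still out with its tab at (287,447). Next I'll go to the outside of the tab.

{"api": "play_rows", "payload": {
  "motion": [
    [[0.016,0,0,0,0,0],[0.016,0,0,0,0,0],[0,0,0.025,0,0,0],[0,0,0.025,0,0,0],[0,0,0.018,0,0,0],[0,0,0.01,0,0,0],[0,0,0,0,0,0],[0,0,0,0,0,0]]
  ]
}}

```text
time_s: 8.93
tool_pos: [0.4493, -0.0026, 0.0342]
tool_rot: [-2.243, -2.199, 0.0]
ft_force: [0.8, -0.6, 0.6]
width: 0.0001
```

{"api": "play_rows", "payload": {
  "motion": [
    [[0,0.004,0,0,0,0],[0,0.004,0,0,0,0],[0,0.004,0,0,0,0],[0,0.003,0,0,0,0],[0,0.003,0,0,0,0],[0,0.003,0,0,0,0],[0,0.003,0,0,0,0],[0,0.003,0,0,0,0]]
  ]
}}

```text
time_s: 9.6
tool_pos: [0.4756, -0.003, 0.0343]
tool_rot: [-2.243, -2.199, 0.001]
ft_force: [-2.1, 0.0, 2.1]
width: -0.0002
```

```bash
python3 -c "
from w import *
where()"
```

```text
t 9.6 jig [-0.0116  0.1014  0.0343] w -0.0002 toolx yaw 88.85 z [-0.001  0.    -1.   ] F [-2.1  0.   2.1]
```

{"api": "play_rows", "payload": {
  "motion": [
    [[0,0.003,0,0,0,0],[0,0.003,0,0,0,0],[0,0.003,0,0,0,0],[0,0.003,0,0,0,0],[0,0.003,0,0,0,0],[0,0.003,0,0,0,0],[0,0.003,0,0,0,0],[0,0.002,0,0,0,0]]
  ]
}}

```text
time_s: 10.27
tool_pos: [0.4989, -0.0035, 0.0341]
tool_rot: [-2.243, -2.199, 0.0]
ft_force: [-2.6, -0.5, 0.3]
width: -0.0
```

{"api": "play_rows", "payload": {
  "motion": [
    [[0,0.002,0,0,0,0],[0,0.002,0,0,0,0],[0,0.0015,0,0,0,0],[0,0.001,0,0,0,0],[0,0.001,0,0,0,0],[0,0,0,0,0,0]]
  ]
}}

```text
time_s: 10.77
tool_pos: [0.5063, -0.0036, 0.0342]
tool_rot: [-2.244, -2.199, -0.0]
ft_force: [-1.7, -0.1, -1.9]
width: 0.0001
```

{"api": "play_rows", "payload": {
  "motion": [
    [[0,0.001,0,0,0,0],[0,0.001,0,0,0,0],[0,0.001,0,0,0,0],[0,0,0,0,0,0]]
  ]
}}

```text
time_s: 11.1
tool_pos: [0.5093, -0.0037, 0.0343]
tool_rot: [2.243, 2.199, 0.0]
ft_force: [-1.5, 0.5, -1.3]
width: 0.0003
```

{"api": "play_rows", "payload": {
  "motion": [
    [[0,0.001,0,0,0,0],[0,0.001,0,0,0,0],[0,0,0,0,0,0]]
  ]
}}

```text
time_s: 11.35
tool_pos: [0.5109, -0.0037, 0.0343]
tool_rot: [-2.243, -2.199, 0.001]
ft_force: [-2.0, 0.3, -0.4]
width: -0.0005
```

{"api": "play_rows", "payload": {
  "motion": [
    [[0,0.001,0,0,0,0],[0,0.001,0,0,0,0],[0,0,0,0,0,0]]
  ]
}}

```text
time_s: 11.6
tool_pos: [0.511, -0.0037, 0.0342]
tool_rot: [-2.241, -2.197, 0.005]
ft_force: [-7.1, -0.3, 5.1]
width: -0.0
```

{"api": "play_rows", "payload": {
  "motion": [
    [[0,0.001,0,0,0,0],[0,0,0,0,0,0]]
  ]
}}

```text
time_s: 11.77
tool_pos: [0.5111, -0.0037, 0.0342]
tool_rot: [-2.241, -2.196, 0.007]
ft_force: [-8.9, 0.1, 7.8]
width: 0.0002
```

The keeper has hit its end after about 36 mm. I'll withdraw the hand.

{"api": "play_rows", "payload": {
  "motion": [
    [[0,-0.002,0,0,0,0],[0,-0.005,0,0,0,0],[0,-0.015,0,0,0,0],[0,-0.02,0,0,0,0],[0,0,-0.03,0,0,0],[0,0,-0.04,0,0,0],[0,0,-0.04,0,0,0],[-0.02,0,-0.03,0,0,0]]
  ]
}}

```text
time_s: 12.43
tool_pos: [0.4739, -0.0217, 0.1782]
tool_rot: [2.237, 2.2, 0.008]
ft_force: [0.7, 0.2, -0.2]
width: -0.0001
```

{"api": "play_rows", "payload": {
  "motion": [
    [[-0.035,0,0,0,0,0],[-0.035,0,0,0,0,0],[-0.035,0,0,0,0,0],[-0.035,0,0,0,0,0],[-0.02,0,0,0,0,0],[0,0,0,0,0,0],[0,0,0,0,0,0],[0,0,0,0,0,0]]
  ]
}}

```text
time_s: 13.1
tool_pos: [0.469, -0.1828, 0.1746]
tool_rot: [2.243, 2.198, 0.001]
ft_force: [-0.6, -0.1, 0.3]
width: 0.0
```

Run:
```python
from w import *
where()
b=bot.get_image("top")
cv2.imwrite("pics/c5.png",cv2.resize(b[180:265,200:330],None,fx=6,fy=6,interpolation=cv2.INTER_CUBIC))
```

```text
t 13.1 jig [-0.1915  0.1046  0.1746] w 0.0 toolx yaw 88.85 z [ 0.001 -0.    -1.   ] F [-0.6 -0.1  0.3]
```

View pics/c5.png

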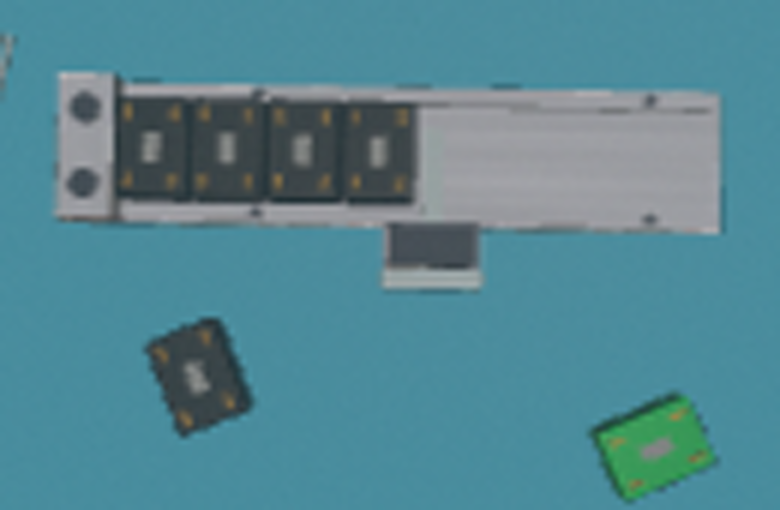

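The row is against the stop (117–415) and the keeper blade lies across the track at about (430,165). The tab is up against its guide at (432,280), the bystanders haven't moved, and the hand is clear. I'll hand it in.

```bash
python3 -c "
from plant import bot
print(bot.job_done())"
```

```text
the job is handed in; nothing more can be done
None
```

The four relays are home against the end stop, the keeper is fully in behind them, and the job is handed in at about 13 s of the 43 s allowed. I pushed the row with the closed fingers on relay_d only. The TCP stalled with the force rising to about 10 N, 1 mm short of where I had estimated contact with the stop. I then backed off and pushed the keeper tab about 36 mm, until it too stalled at about 9 N.

- **Final checks:** The last top picture shows the row closed up at the stop, the keeper blade across the track and its tab against the guide. The spare relay and the green look-alike had not moved. The other bystanders were outside that last crop, but the hand never went near them. The hand was clear, with the wrist force back to noise.
- **Disagreements:** The wrist view put the track centre about 2 mm off the top-camera estimate, so I shifted the hand 2 mm to suit. No check failed, and `job_done()` gave no verdict.

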